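# Test two clamp screws in the gauge nuts and keep the good one

### The arm

A 6-joint arm with a two-finger parallel gripper is mounted at the origin on the work surface. World frame = base frame: x ahead of the robot, y to its left, z up, the work surface at z = 0. Lengths are in mm, angles in degrees, forces in N, time in s.
With the tool pointing down it reaches from about 350 to 850 mm from the base axis. Payload 8.1 kg.
Tool frame: the origin (TCP) lies midway between the tips of the shut fingers; the grasp point (between the pads) lies 19 mm behind it; y points along the fingers, x is the direction in which the jaws open and shut, and the axes are right-handed (so a half turn about y gives the same grasp; the last joint's range is limited). The gripper opens to 85 mm and grips with 20 to 120 N. Pads are 22 mm wide; open, the fingers measure 114 mm over their backs; the gripper's body (76 mm by 85 mm) begins 54 mm behind the grasp point. The pads swing forward as they close: fully open they stand 13 mm farther back than shut.
Start: joints at [-77.43, 7.471, 85.268, -0, 87.261, -4.893], TCP at [180.082, -572.342, 209.092] pointing down, gripper open.
Joint ranges: [-169.43, 169.43], [-51.17, 129.36], [1.28, 143.12], [-76.62, 256.62], [0, 156.53], [-152.29, 152.29]. Speed limits (degrees/s): [136.94, 136.94, 159.86, 180, 180, 180].

### API

Orientations are given as [roll, pitch, yaw] about the fixed x, y, z axes, in that order (R = Rz(yaw) Ry(pitch) Rx(roll)).
In Python, from bench import r gives the robot as it stands.
- The arm moves only by the tool move_arm, never from a script. Its arguments are lists of equal length, an entry for each row: "linear": the shift along the tool's x, y, z normalised to -1 to 1, where 1 is 300 mm, a list of three; "twist": the turn, a rotation vector about the tool's x, y, z normalised to -1 to 1, where 1 is pi/2 rad, a list of three; "hand": the opening, from -1 (shut) to 1 (fully open). A call has 1 to 12 rows; each row is the pose to reach, as a shift and turn from the pose measured when the call began, along the tool's axes at that moment; what a row does not reach only later rows make up. A row lasts 1/12 s, in which the tool goes at most 41.7 mm and 7.16 degrees, less where a joint would pass 70% of its speed; a pose out of reach is approached as far as the arm can. A call with a number of a shift or a turn outside -1 to 1 is refused whole. A call with a gripper value outside its range is refused whole. The fingers move at their own pace and stop on an object; "force" is the grip in N (left out, the last holds). Time passes only in rows, so rows that repeat a pose let the fingers close. It gives the time, the measured TCP pose, the force and the opening at its end, in the units of the state.
- r.sense(): the state, without advancing time (a new reading comes with each control period).
- r.snapshot(name): name is "scene" or "side" or "wrist"; returns a dict with "frame" (384x512x3 uint8, red, green, blue), "range_z" (384x512 float32, mm along the optical axis (not along the pixel's ray), 0 where there is no reading), "intrinsics" (3x3 intrinsics, pixels), "dist_coeffs" ([k1, k2, p1, p2, k3] as OpenCV has them; the pictures are not rectified), "R" (3x3) and "t" (3): a world point X has camera coordinates R X + t; the wrist camera has in their place "hand_eye" (4x4, takes a point from camera to tool coordinates, whose origin is the TCP and whose axes are the tool frame's). Camera axes: x right, y down, z forward; pixel columns grow to the right and rows downward; lengths in mm; the calibration is good to about 2 mm. A picture is of the moment at which its call begins: read the wrist's pose just before it.
- r.hand_in(): hands the job in, once; it reports no verdict.
The state is a dict: "time": time; "joint_pos": joint angles; "qd": joint speeds; "joint_efforts": joint torques, N m; "tool_pos": TCP position; "tcp_rot": TCP orientation; "ft_force": force on the tool from outside, world axes, zero at the start; "wrist_torque": the same for the moment, N m; "finger_gap": finger opening in mm.
Only numpy, scipy, OpenCV 4.12 (cv2) and the standard library are available. Lean on these libraries where they do the work, as an engineer would, in place of code of your own. Each camera call takes 0.05 s, during which the arm holds its last target. There are 200 camera calls.

### The job

Two blue-headed clamp screws stand in the brass nuts of the grey gauge bar; one turns freely in its nut, the other binds and hardly moves, and they look alike. Test them by gripping the head and twisting gently about a sixth of a turn; once a screw has been seen to turn freely in its nut, lift it straight out and leave it at rest in the white tray. Leave the binding screw standing in its nut, and use nothing but the white tray.

Things in the scene. Friction and masses are not known exactly. Their poses are not given: they have to be found in the camera images.
- gauge: grey gauge bar fixed to the bench, 90 (x) x 240 (y) x 40 (z) mm; origin at the centre of its underside; z up. Two brass nuts, flush with its top, lie 75 mm either side of the origin along its y. They are quick-release: a screw lifts straight up out of them (30 mm). A good screw turns in them either way with almost no torque; the binding one gives about 5 degrees, then a light grip slips.
- screw_a_head (a point): one of the two blue clamp screws, in either nut: centre of its round knurled head (44 mm diameter, 28 mm high, underside on the gauge bar, so 54 mm above the bench). A 20 mm shank reaches 30 mm below the head. z up along the screw; the white mark on top runs from the middle to -x, at the start along the bar's -x within 2 degrees, and shows how far it has turned. 0.12 kg.
- screw_b_head (a point): the other blue clamp screw, of the same size, look and axes: centre of its head. One of the two turns freely and the other binds; which, only the test turn tells.
- keep_tray_in (a point): centre of the inner floor of the white square tray, 4 mm above the bench; the tray is fixed, 130 x 130 mm outside, walls 4 mm thick and 28 mm high. A like red tray beside it is for scrap and is not used.
Not all that is in view belongs to the job. What is shaped like the part that bears screw_a_head but green or pink is not meant. Leave any green look-alike of the part that bears screw_b_head alone.

How it is judged:
By the outcome, as a careful person would: the job done as asked, in the order asked, and still so for the second after the job is handed in, with the robot touching nothing.
It also fails if it takes over 51 s, if anything falls off the work surface, if the arm or the gripper's body presses on something with over 40 N, if the wrist force passes 120 N, or if a joint passes its speed limit or range.

## Working session

There is one attempt and no reset: what is moved stays moved. The work goes in short steps, Python scripts to look and compute and a tool call to move; the robot and the scene stay as the last step left them, time stands still between calls to the robot, and variables do not carry over. Pictures are saved under pics/ and viewed, on a budget of 10 in all, crops included, one or two more only if the job needs it, and the job is handed in when it is done.

Besides the shell and the picture viewer there is one more tool, called by a JSON object that holds its "method" and its "body". move_arm: Moves the arm, as the interface text tells. Scaled input: -1 to 1 covers 300 mm each way for a shift and pi/2 rad each way for a turn. Its arguments: {"type":"object","properties":{"linear":{"type":"array","items":{"type":"array","items":{"type":"number","minimum":-1,"maximum":1}}},"twist":{"type":"array","items":{"type":"array","items":{"type":"number","minimum":-1,"maximum":1}}},"hand":{"type":"array","items":{"type":"number"}},"force":{"type":"number"}},"required":["linear","twist","hand"]}

```bash
mkdir -p pics
cat > h.py <<'E'
import numpy as np,cv2,pickle
from bench import r
def snap(n,f=None):
    st=r.sense(); s=r.snapshot(n); 
    pickle.dump((st,s),open(f'{n}.pkl','wb'))
    if f: cv2.imwrite(f'pics/{f}.png',s['frame'][:,:,::-1])
    return st,s
E
python3 - <<'E'
from h import *
print(r.sense())
a=snap('scene')[1]; b=snap('side')[1]
cv2.imwrite('pics/1.png',cv2.resize(np.vstack([a['frame'],b['frame']])[:,:,::-1],(400*1,600)))
cv2.imwrite('pics/s.png',a['frame'][:,:,::-1])
print(a['R'],a['t'],a['intrinsics'],a['dist_coeffs'])
E
```

```text
{'time': 0.0, 'joint_pos': array([-7.74292446e+01,  7.51428255e+00,  8.53293585e+01, -1.10392687e-04,
        8.72620644e+01, -4.89406716e+00]), 'qd': array([ 0.00187904,  0.0574274 ,  0.09642356,  0.03314187, -0.06941374,
        0.07276236]), 'joint_efforts': array([-2.19921778e-03, -5.69396710e+01, -5.00559318e+01, -5.73685120e-04,
        1.42698051e-02, -1.89511417e-05]), 'tool_pos': array([ 179.95325675, -571.75724992,  208.05232295]), 'tcp_rot': array([-89.99109172,   0.10532939, -72.53516392]), 'ft_force': array([-0.15363794, -0.87569224, -0.38429741]), 'wrist_torque': array([ 0.01265583,  0.00857311, -0.00165559]), 'finger_gap': 85.20908124935829}
[[ 0.18793175  0.98210939  0.01194965]
 [ 0.81948136 -0.15008221 -0.55310544]
 [-0.54141662  0.11373859 -0.83302556]] [ -94.15319655 -382.2566209  1242.08865212] [[469.51225184   0.         244.81664773]
 [  0.         469.51225184 190.71667639]
 [  0.           0.           1.        ]] [-0.09096041  0.          0.          0.          0.        ]
```

View pics/s.png

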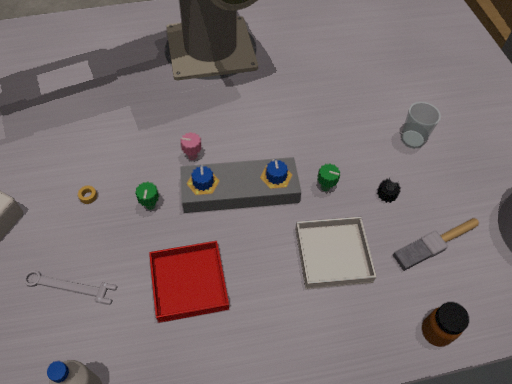

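The scene view shows the gauge bar around (240,183), with blue heads at (203,177) and (277,172). The white tray is at (335,252). Next I'll get positions by casting rays.

```bash
cat >> h.py <<'E'
def ray(s,px,z,st=None):
    px=np.array(px,float).reshape(-1,1,2)
    u=cv2.undistortPoints(px,np.array(s['intrinsics']),np.array(s['dist_coeffs'])).reshape(-1,2)
    d=np.c_[u,np.ones(len(u))]
    if 'hand_eye' in s:
        from scipy.spatial.transform import Rotation as Ro
        H=np.array(s['hand_eye']);Rt=Ro.from_euler('xyz',st['tcp_rot'],degrees=True).as_matrix()
        C=Rt@H[:3,3]+st['tool_pos'];D=d@(Rt@H[:3,:3]).T
    else:
        C=-s['R'].T@s['t'];D=d@s['R']
    return C+D*((z-C[2])/D[:,2])[:,None]
def blobs(m,amin=40):
    n,l,stt,c=cv2.connectedComponentsWithStats(m.astype(np.uint8))
    return [(stt[i,4],c[i],l==i) for i in range(1,n) if stt[i,4]>=amin]
def hsv(s): return cv2.cvtColor(s['frame'],cv2.COLOR_RGB2HSV)
E
python3 - <<'E'
from h import *
for n in('scene','side'):
    st,s=pickle.load(open(n+'.pkl','rb')); h=hsv(s)
    m=(h[...,0]>100)&(h[...,0]<130)&(h[...,1]>150)&(h[...,2]>50)
    for a,c,_ in blobs(m): print(n,'blue',a,c,ray(s,c,56))
    if n=='scene':
        print('tray',ray(s,[[297,222],[357,217],[373,282],[306,287]],28), 'bar',ray(s,[[181,168],[297,159],[300,198],[184,209]],40))
E
```

```text
scene blue 354 [276.38983051 172.10451977] [[471.17893972  69.99197209  56.        ]]
scene blue 362 [202.20441989 178.25966851] [[459.32615236 -79.4343148   56.        ]]
scene blue 305 [ 56.48852459 371.07868852] [[ 789.23767028 -361.87184925   56.        ]]
tray [[576.35019028  89.15874164  28.        ]
 [587.22041409 209.36882987  28.        ]
 [724.59341064 195.2794607   28.        ]
 [710.46562606  71.94670517  28.        ]] bar [[ 414.3138379  -118.53474862   40.        ]
 [ 434.66175917  124.13952185   40.        ]
 [ 530.51809617  105.73110386   40.        ]
 [ 514.34425569 -124.07901605   40.        ]]
side blue 70 [182.98571429  80.42857143] [[ 916.96667978 -505.27453044   56.        ]]
side blue 326 [285.77607362 196.32208589] [[456.77057859 -77.37942679  56.        ]]
side blue 435 [254.33563218 246.11264368] [[468.43985092  71.88299182  56.        ]]
```

```bash
cat >> h.py <<'E'
def to(x,y,z,yaw):
    from scipy.spatial.transform import Rotation as Ro
    st=r.sense();R0=Ro.from_euler('xyz',st['tcp_rot'],degrees=True);R1=Ro.from_euler('xyz',[-90,0,yaw],degrees=True)
    print('t',st['time'],'lin',np.round(R0.inv().apply(np.array([x,y,z])-st['tool_pos'])/300,4),'tw',np.round((R0.inv()*R1).as_rotvec()/(np.pi/2),4))
E
python3 - <<'E'
from h import *
to(458,-78,230,-72.5)
E
```

```text
t 0.1 lin [-1.2922 -0.0705  1.3781] tw [-0.0001 -0.0004 -0.001 ]
```

{"method": "move_arm", "body": {"linear": [[-0.94,-0.07,1],[-0.94,-0.07,1],[-0.94,-0.07,1],[-0.94,-0.07,1],[-0.94,-0.07,1],[-0.94,-0.07,1],[-0.94,-0.07,1],[-0.94,-0.07,1],[-0.94,-0.07,1],[-0.94,-0.07,1],[-0.94,-0.07,1],[-0.94,-0.07,1]], "twist": [[0,0,0],[0,0,0],[0,0,0],[0,0,0],[0,0,0],[0,0,0],[0,0,0],[0,0,0],[0,0,0],[0,0,0],[0,0,0],[0,0,0]], "hand": [1,1,1,1,1,1,1,1,1,1,1,1], "force": 20}}

```text
time: 1.1
tool_pos: [382.2, -211.1, 229.6]
tcp_rot: [-90.0, 0.1, -72.3]
ft_force: [0.0, -0.7, -0.1]
finger_gap: 85.4
```

Run:
```python
from h import *
to(458,-78,230,-72.5)
```

```text
t 1.1 lin [-0.3457 -0.0009  0.3757] tw [-0.      0.0026 -0.0011]
```

{"method": "move_arm", "body": {"linear": [[-0.346,0,0.376],[-0.346,0,0.376],[-0.346,0,0.376],[-0.346,0,0.376],[-0.346,0,0.376],[-0.346,0,0.376],[-0.346,0,0.376]], "twist": [[0,0,0],[0,0,0],[0,0,0],[0,0,0],[0,0,0],[0,0,0],[0,0,0]], "hand": [1,1,1,1,1,1,1]}}

```text
time: 1.68
tool_pos: [457.5, -79.2, 229.3]
tcp_rot: [-90.1, 0.1, -72.3]
ft_force: [-0.3, -1.2, 0.0]
finger_gap: 85.2
```

```bash
cat >> h.py <<'E'
def heads(n='wrist',f=None):
    st,s=snap(n,f); h=hsv(s); out=[]
    m=(h[...,0]>100)&(h[...,0]<130)&(h[...,1]>130)&(h[...,2]>40)
    for a,c,b in blobs(m,150):
        cs,_=cv2.findContours(b.astype(np.uint8),0,2); k=max(cs,key=cv2.contourArea)
        hull=np.zeros(b.shape,np.uint8); cv2.fillPoly(hull,[cv2.convexHull(k)],1)
        w=(hull>0)&(h[...,1]<110)&(h[...,2]>120)
        ys,xs=np.nonzero(w)
        (cx,cy),rad=cv2.minEnclosingCircle(k)
        M=ray(s,[[cx,cy]],68,st)[0]
        line=''
        if len(xs)>8:
            P=ray(s,np.c_[xs,ys],68,st)[:,:2]; mu=P.mean(0); v=np.linalg.svd(P-mu)[2][0]
            if v@(mu-M[:2])<0: v=-v
            line=(np.round(mu,1),'markyaw',round(float(np.degrees(np.arctan2(v[1],v[0]))),1),len(xs))
        print(n,a,np.round([cx,cy,rad],1),'xy68',np.round(M,1),line)
E
python3 - <<'E'
from h import *
heads('wrist','w1'); heads('scene'); print(r.sense()['tool_pos'],r.sense()['tcp_rot'])
E
```

```text
wrist 1367 [125.5 117.   23.7] xy68 [471.5  66.7  68. ] (array([459.9,  71.6]), 'markyaw', 173.1, 80)
wrist 1044 [256.2 169.9  20.1] xy68 [459.  -78.8  68. ] (array([447.7, -78.9]), 'markyaw', 175.3, 55)
scene 360 [276.2 171.6  11.8] xy68 [478.3  67.1  68. ] (array([460.4,  71.3]), 'markyaw', 172.6, 23)
scene 377 [202.2 177.8  12.2] xy68 [466.8 -79.8  68. ] (array([446.6, -78.8]), 'markyaw', 173.1, 20)
scene 340 [ 57.4 371.6  10.6] xy68 [ 793.7 -356.5   68. ] 
[457.51666042 -79.55513891 229.53476972] [-9.00308266e+01  8.22841797e-02 -7.23978929e+01]
```

View pics/w1.png

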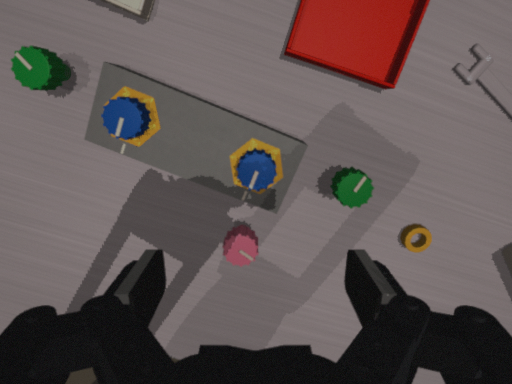

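The wrist view shows blue heads at (125,117) and (256,170), and both white marks start near yaw 175°. I'm descending on the near screw.

Run:
```python
from h import *
to(458.5,-78.7,42,-72.5)
```

```text
t 1.7833 lin [-0.0008  0.6251  0.0043] tw [ 0.0003  0.0011 -0.0009]
```

{"method": "move_arm", "body": {"linear": [[0,0.3,0.004],[0,0.3,0.004],[0,0.45,0.004],[0,0.55,0.004],[0,0.61,0.004],[0,0.625,0.004],[0,0.625,0.004],[0,0.625,0.004],[0,0.625,0.004],[0,0.625,0.004],[0,0.625,0.004],[0,0.625,0.004]], "twist": [[0,0,0],[0,0,0],[0,0,0],[0,0,0],[0,0,0],[0,0,0],[0,0,0],[0,0,0],[0,0,0],[0,0,0],[0,0,0],[0,0,0]], "hand": [1,1,1,1,1,1,1,1,-1,-1,-1,-1], "force": 20}}

```text
time: 2.78
tool_pos: [459.8, -79.4, 43.7]
tcp_rot: [-89.9, -0.0, -72.4]
ft_force: [-6.2, -1.7, 26.6]
finger_gap: 39.5
```

{"method": "move_arm", "body": {"linear": [[0,0,0],[0,0,0],[0,0,0],[0,0,0]], "twist": [[0,0,0],[0,0,0],[0,0,0],[0,0,0]], "hand": [-1,-1,-1,-1], "force": 20}}

```text
time: 3.12
tool_pos: [461.7, -79.5, 45.8]
tcp_rot: [-89.7, -0.1, -72.4]
ft_force: [-0.4, 2.8, 10.3]
finger_gap: 0.0
```

Run:
```python
from h import *
heads('wrist','w2'); print(r.sense())
```

```text
wrist 2492 [  5.5 147.5  39.9] xy68 [477.6  50.7  68. ] 
wrist 2562 [254.  249.2  44.3] xy68 [463.  -77.5  68. ] 
{'time': 3.1667, 'joint_pos': array([-1.60994895e+01, -5.06199757e+00,  1.15727417e+02,  7.24863757e-02,
        6.90249266e+01,  5.62415350e+01]), 'qd': array([-0.00408049, -0.02618846,  0.00379257, -0.01971761,  0.06822302,
        0.03138706]), 'joint_efforts': array([-7.50402622e-01, -3.61521542e+01, -4.08114839e+01, -5.00356704e-01,
       -4.12298664e-01,  1.09580691e-03]), 'tool_pos': array([461.64364593, -79.47636899,  45.82937217]), 'tcp_rot': array([-89.70488145,  -0.11567645, -72.36708687]), 'ft_force': array([-0.57425903,  0.80104813,  9.61926818]), 'wrist_torque': array([ 0.27732494,  0.11263901, -0.0028377 ]), 'finger_gap': 0.0720783603726584}
```

View pics/w2.png

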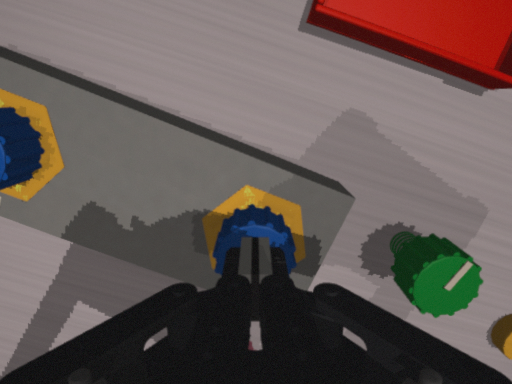

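The fingers have shut to a gap of 0, in front of and over the head. I'll check the depth before moving.

Run:
```python
from h import *
from scipy.spatial.transform import Rotation as Ro
st,s=pickle.load(open('wrist.pkl','rb')); Z=s['range_z'];print(s['hand_eye'])
H=np.array(s['hand_eye']);Rt=Ro.from_euler('xyz',st['tcp_rot'],degrees=True).as_matrix()
for u,v in [(255,212),(255,225),(255,235),(240,242),(255,242),(255,260),(268,242),(240,270),(300,200),(100,150),(180,250),(440,290)]:
    d=np.r_[cv2.undistortPoints(np.array([[[u,v]]],float),s['intrinsics'],np.array(s['dist_coeffs'])).ravel(),1]
    p=H[:3,:3]@(d*Z[v,u])+H[:3,3]; print(u,v,Z[v,u],'tool',p.round(1),'world',(Rt@p+st['tool_pos']).round(1))
heads('scene','sc2'); heads('side','sd2')
a=cv2.imread('pics/sc2.png')[120:240,150:330];b=cv2.imread('pics/sd2.png')[140:300,180:360]
cv2.imwrite('pics/c2.png',np.vstack([cv2.resize(a,(390,260)),cv2.resize(b,(360,320)) if 0 else cv2.resize(b,(390,320))]))
```

```text
[[ 9.99999292e-01 -5.41753634e-04 -1.05911929e-03 -8.44705576e-01]
 [ 8.50303407e-04 -2.97143609e-01  9.54832421e-01 -1.65547807e+02]
 [-8.31994463e-04 -9.54832646e-01 -2.97142938e-01  7.61574991e+01]
 [ 0.00000000e+00  0.00000000e+00  0.00000000e+00  1.00000000e+00]]
255 212 172.3726 tool [-0.9 -3.9 15.5] world [476.1 -73.9  49.8]
255 225 154.40967 tool [ -0.9 -22.7  15.7] world [476.2 -73.9  68.6]
255 235 155.90909 tool [ -0.9 -22.8  10.3] world [471.1 -75.5  68.7]
240 242 158.01363 tool [ -8.5 -21.9   6. ] world [464.7 -69.5  67.8]
255 242 146.74196 tool [ -0.9 -32.1  11. ] world [471.7 -75.3  78. ]
255 260 130.31635 tool [ -0.9 -49.3  11.1] world [471.6 -75.2  95.2]
268 242 145.97548 tool [  5.2 -32.8  11.3] world [473.8 -81.   78.7]
240 270 123.9171 tool [ -6.9 -56.2  10.4] world [469.2 -69.7 102.1]
300 200 179.38255 tool [25.1  4.8 19.6] world [488.  -97.4  41.2]
100 150 170.29033 tool [-86.7   4.2  49. ] world [482.1  18.   41.7]
180 250 189.90157 tool [-46.9   5.6 -12.9] world [435.2 -38.7  40.1]
440 290 177.21608 tool [106.4 -12.8 -29.7] world [ 465.5 -189.9   58.7]
scene 364 [276.2 171.6  11.8] xy68 [478.3  67.1  68. ] (array([460.4,  71.3]), 'markyaw', 172.6, 23)
scene 247 [202.3 178.3  11.6] xy68 [468.1 -79.7  68. ] 
scene 339 [ 57.4 371.5  10.7] xy68 [ 793.5 -356.5   68. ] 
side 245 [286.  196.   11.4] xy68 [452.9 -64.4  68. ] 
side 455 [255.1 245.4  13.1] xy68 [463.8  80.4  68. ] (array([461.1,  67.7]), 'markyaw', -17.3, 47)
```

View pics/c2.png

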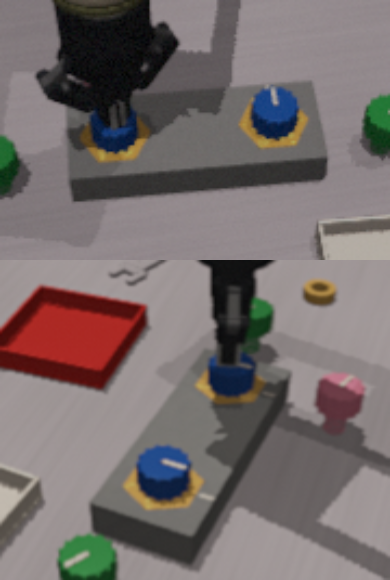

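Both outside views show the shut fingers standing on top of the head. The real tips therefore seem to sit about 22 mm behind the nominal TCP. I'll lift and measure the fingertips directly.

{"method": "move_arm", "body": {"linear": [[0,-0.25,0],[0,-0.25,0],[0,-0.25,0],[0,-0.25,0]], "twist": [[0,0,0],[0,0,0],[0,0,0],[0,0,0]], "hand": [-1,-1,-1,-1]}}

```text
time: 3.6
tool_pos: [463.7, -80.0, 124.1]
tcp_rot: [-89.4, -0.3, -72.3]
ft_force: [0.5, -0.3, -0.1]
finger_gap: -0.2
```

```bash
cat >> h.py <<'E'
def cloud(s):
    v,u=np.mgrid[0:384,0:512]; px=np.c_[u.ravel(),v.ravel()].astype(float).reshape(-1,1,2)
    d=np.c_[cv2.undistortPoints(px,s['intrinsics'],np.array(s['dist_coeffs'])).reshape(-1,2),np.ones(u.size)]*s['range_z'].reshape(-1,1)
    H=np.array(s['hand_eye']); return (d@H[:3,:3].T+H[:3,3]).reshape(384,512,3)
def tips():
    st,s=snap('wrist'); P=cloud(s); m=(s['range_z']>0)&(abs(P[...,2])<16)&(abs(P[...,0])<60)&(P[...,1]<60)
    q=P[m]; ok=q[:,1]<(st['tool_pos'][2]-75)
    q=q[ok]
    for lo in range(-60,60,10):
        k=q[(q[:,0]>=lo)&(q[:,0]<lo+10)]
        if len(k): print(lo,'ymax',k[:,1].max().round(1),'n',len(k),'z',k[k[:,1]>k[:,1].max()-5][:,2].mean().round(1))
E
python3 - <<'E'
from h import *
tips(); heads('wrist','w3'); heads('scene');print(r.sense()['tool_pos'],r.sense()['finger_gap'],r.sense()['ft_force'])
E
```

```text
-60 ymax -92.5 n 1408 z 12.2
-50 ymax -80.0 n 2910 z 12.2
-40 ymax -68.4 n 3880 z 10.3
-30 ymax -65.2 n 2301 z 10.0
-20 ymax -29.0 n 1001 z 6.9
-10 ymax -27.0 n 3276 z 10.5
0 ymax -27.1 n 2897 z 9.7
10 ymax -28.8 n 967 z 7.0
20 ymax -66.0 n 2527 z 11.9
30 ymax -69.2 n 4040 z 6.1
40 ymax -83.3 n 2533 z 12.0
50 ymax -94.0 n 1173 z 11.9
wrist 3232 [ 66.4 131.6  37.9] xy68 [473.6  64.7  68. ] (array([459.7,  71.8]), 'markyaw', 179.9, 173)
wrist 2296 [253.9 206.2  30.3] xy68 [460.6 -78.5  68. ] (array([456.8, -79.3]), 'markyaw', -101.5, 9)
scene 361 [276.2 171.6  11.8] xy68 [478.3  67.1  68. ] (array([460.,  71.]), 'markyaw', 178.7, 24)
scene 377 [202.4 177.9  12.1] xy68 [467.  -79.3  68. ] 
scene 342 [ 57.4 371.5  10.7] xy68 [ 793.5 -356.5   68. ] 
[460.4690603  -79.1638042  119.75721795] 0.054931801925016094 [-0.51980431 -0.13888772 -0.19865054]
```

View pics/w3.png

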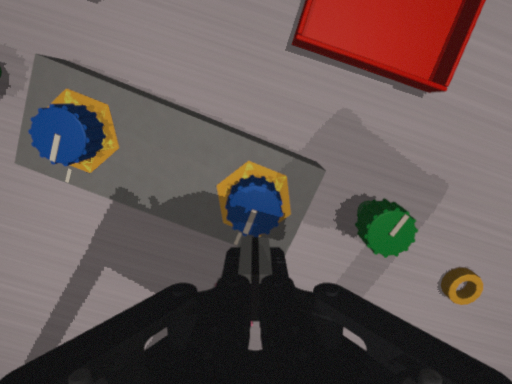

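The marks are unchanged, and the shut tips sit about 25–27 mm behind the nominal TCP. I'll use a TCP height near 19 for the grasp.

Run:
```python
from h import *
to(459,-78.6,19,-72.5)
```

```text
t 3.75 lin [-0.0036  0.3358 -0.0054] tw [-0.0024  0.0015  0.0007]
```

{"method": "move_arm", "body": {"linear": [[-0.004,0,-0.005],[-0.004,0,-0.005],[-0.004,0,-0.005],[-0.004,0,-0.005],[-0.004,0,-0.005],[-0.004,0,-0.005],[-0.004,0.12,-0.005],[-0.004,0.22,-0.005],[-0.004,0.3,-0.005],[-0.004,0.336,-0.005],[-0.004,0.336,-0.005],[-0.004,0.336,-0.005]], "twist": [[-0.002,0,0],[-0.002,0,0],[-0.002,0,0],[-0.002,0,0],[-0.002,0,0],[-0.002,0,0],[-0.002,0,0],[-0.002,0,0],[-0.002,0,0],[-0.002,0,0],[-0.002,0,0],[-0.002,0,0]], "hand": [1,1,1,1,1,1,1,1,1,1,1,1]}}

```text
time: 4.75
tool_pos: [459.0, -78.5, 19.2]
tcp_rot: [-90.0, -0.0, -72.4]
ft_force: [0.6, -0.6, 0.8]
finger_gap: 85.2
```

Run:
```python
from h import *
to(459,-78.6,19,-72.5)
print(r.sense()['ft_force'],r.sense()['finger_gap'])
```

```text
t 4.75 lin [ 0.0003  0.0008 -0.0003] tw [-0.      0.0016  0.0005]
[ 0.62380508 -0.59603988  0.80136383] 85.21377113615839
```

Now I'll close with a light grip of 20 N.

{"method": "move_arm", "body": {"linear": [[0,0,0],[0,0,0],[0,0,0],[0,0,0],[0,0,0],[0,0,0],[0,0,0],[0,0,0]], "twist": [[0,0,0],[0,0,0],[0,0,0],[0,0,0],[0,0,0],[0,0,0],[0,0,0],[0,0,0]], "hand": [-1,-1,-1,-1,-1,-1,-1,-1], "force": 20}}

```text
time: 5.42
tool_pos: [460.3, -78.9, 20.8]
tcp_rot: [-89.9, -0.1, -72.4]
ft_force: [-1.6, -0.5, 6.7]
finger_gap: 42.9
```

{"method": "move_arm", "body": {"linear": [[0,0,0],[0,0,0],[0,0,0],[0,0,0],[0,0,0],[0,0,0],[0,0,0],[0,0,0],[0,0,0],[0,0,0],[0,0,0],[0,0,0]], "twist": [[0,-0.055,0],[0,-0.11,0],[0,-0.165,0],[0,-0.22,0],[0,-0.275,0],[0,-0.33,0],[0,-0.385,0],[0,-0.44,0],[0,-0.5,0],[0,-0.555,0],[0,-0.61,0],[0,-0.667,0]], "hand": [-1,-1,-1,-1,-1,-1,-1,-1,-1,-1,-1,-1]}}

```text
time: 6.42
tool_pos: [458.8, -78.2, 20.8]
tcp_rot: [-90.0, 0.0, -12.1]
ft_force: [-8.6, 4.2, 7.7]
finger_gap: 43.6
```

Run:
```python
from h import *
st=r.sense();print(st['wrist_torque'],st['finger_gap'],st['tool_pos'],st['tcp_rot'])
heads('scene','sc4'); heads('side','sd4'); heads('wrist','w4')
a=cv2.imread('pics/sc4.png')[120:240,150:330];b=cv2.imread('pics/sd4.png')[140:300,180:360];c=cv2.imread('pics/w4.png')
cv2.imwrite('pics/c4.png',np.hstack([np.vstack([cv2.resize(a,(390,260)),cv2.resize(b,(390,320))]),cv2.resize(c[100:],(400,580))]))
```

```text
[ 0.64006721  1.63688677 -0.18721886] 43.63430650393947 [458.75625597 -78.23103946  20.81162489] [-9.00187680e+01  2.71284706e-02 -1.20957286e+01]
scene 362 [276.2 171.6  11.8] xy68 [478.3  67.1  68. ] (array([460.,  71.]), 'markyaw', 178.7, 24)
scene 342 [ 57.4 371.5  10.7] xy68 [ 793.5 -356.5   68. ] 
side 308 [285.8 195.5  11.7] xy68 [453.8 -65.7  68. ] 
side 454 [255.  245.5  13.1] xy68 [463.9  80.8  68. ] (array([460.2,  68.2]), 'markyaw', 170.3, 45)
wrist 7296 [255.  272.5  53.7] xy68 [459.5 -73.7  68. ]
```

View pics/c4.png

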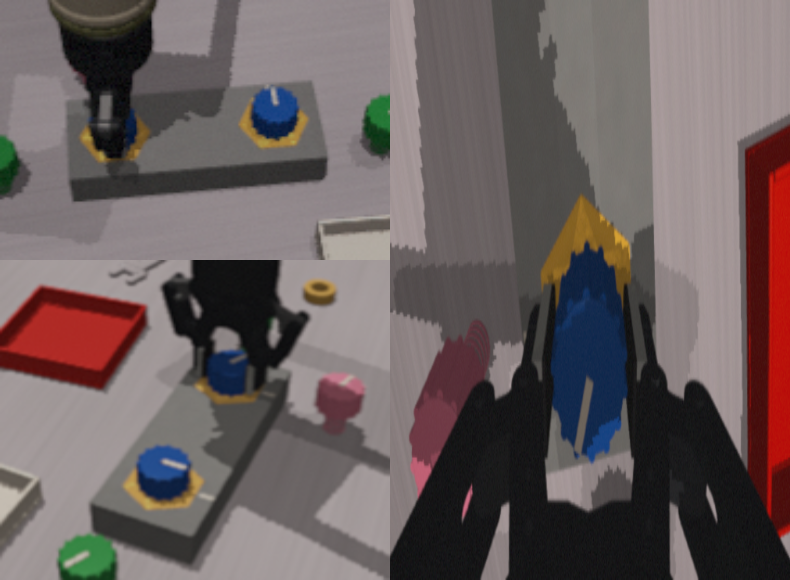

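In the wrist view the mark now runs from about (588,380) to (578,450). Corrected for scaling, that is a world yaw of about 238°, so the head turned roughly 60° from 175° along with the fingers. The side view also shows it rotated, so this screw is free. I'll firm the grip and lift straight up.

{"method": "move_arm", "body": {"linear": [[0,0,0],[0,0,0],[0,-0.03,0],[0,-0.07,0],[0,-0.12,0],[0,-0.18,0],[0,-0.25,0],[0,-0.3,0],[0,-0.34,0],[0,-0.34,0],[0,-0.34,0]], "twist": [[0,0,0],[0,0,0],[0,0,0],[0,0,0],[0,0,0],[0,0,0],[0,0,0],[0,0,0],[0,0,0],[0,0,0],[0,0,0]], "hand": [-1,-1,-1,-1,-1,-1,-1,-1,-1,-1,-1], "force": 45}}

```text
time: 7.48
tool_pos: [459.4, -78.3, 123.5]
tcp_rot: [-90.0, -0.1, -12.3]
ft_force: [-0.3, -0.1, -1.6]
finger_gap: 42.7
```

Run:
```python
from h import *
st,s=pickle.load(open('scene.pkl','rb'))
# white tray centre from mask
h=hsv(s); m=(h[...,1]<40)&(h[...,2]>185); m[:210]=0
for a,c,b in blobs(m,500):
    k=max(cv2.findContours(b.astype(np.uint8),0,2)[0],key=cv2.contourArea); bx=cv2.boxPoints(cv2.minAreaRect(k)); print(a,c,ray(s,c,4),bx.round())
to(650,141,121,-12)
a=snap('scene','sc5')[1];b=snap('side','sd5')
cv2.imwrite('pics/c5.png',np.vstack([cv2.imread('pics/sc5.png')[60:300,150:400],cv2.imread('pics/sd5.png')[40:300,130:380]]))
```

```text
t 7.4833 lin [0.4654 0.0086 0.8494] tw [ 0.0002 -0.003   0.0009]
```

View pics/c5.png

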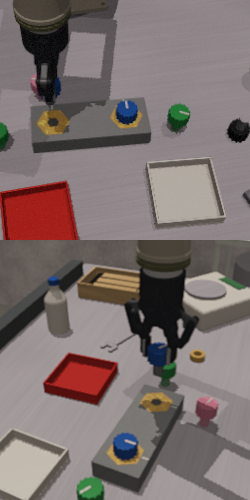

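The screw is out and hanging in the gripper, and its nut is empty. Moving it over the white tray now.

{"method": "move_arm", "body": {"linear": [[0.477,0,0.855],[0.477,0,0.855],[0.477,0,0.855],[0.477,0,0.855],[0.477,0,0.855],[0.477,0,0.855],[0.477,0,0.855],[0.477,0,0.855],[0.477,0,0.855],[0.477,0,0.855],[0.477,0,0.855],[0.477,0,0.855]], "twist": [[0,0,0],[0,0,0],[0,0,0],[0,0,0],[0,0,0],[0,0,0],[0,0,0],[0,0,0],[0,0,0],[0,0,0],[0,0,0],[0,0,0]], "hand": [-1,-1,-1,-1,-1,-1,-1,-1,-1,-1,-1,-1]}}

```text
time: 8.58
tool_pos: [651.9, 141.1, 121.5]
tcp_rot: [-90.0, 0.1, -12.3]
ft_force: [0.1, 0.0, -2.0]
finger_gap: 42.8
```

Run:
```python
from h import *
st=r.sense();print(st['tool_pos'],st['finger_gap'],st['ft_force'])
st,s=snap('wrist','w6'); to(650,144,16,-12)
```

```text
[651.87640098 141.05905765 121.54100406] 42.83925270274442 [ 0.06015065  0.04910869 -1.95385641]
t 8.6333 lin [-0.0084  0.3532  0.0079] tw [ 0.0001 -0.0038 -0.0009]
```

View pics/w6.png

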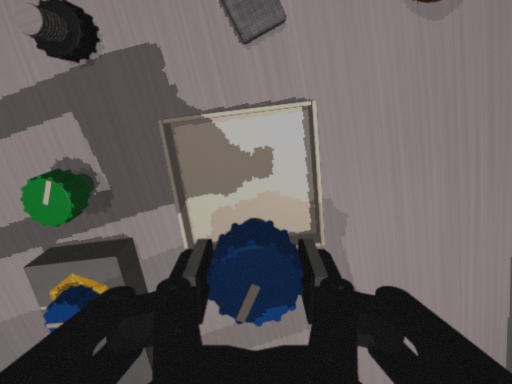

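The wrist view shows the tray's far rim corners at (163,122) and (315,102) and its right side near (323,243). I'll check the tray centre from these.

Run:
```python
from h import *
st,s=pickle.load(open('wrist.pkl','rb'))
P=ray(s,[[163,122],[315,102],[323,243]],28,st);print(P)
e=P[1]-P[0]; L=np.hypot(*e[:2]); u=e/L; n=np.array([u[1],-u[0],0]); 
m=(P[0]+P[1])/2
for sg in(1,-1):
    if sg*n@(P[2]-m)>0: c=m+sg*n*65; print(L,c); to(c[0],c[1],16,-12)
```

```text
[[590.41821913 214.05427056  28.        ]
 [714.31499045 202.86617377  28.        ]
 [701.71919296  78.23751901  28.        ]]
124.40089811576556 [646.52077649 143.72363057  28.        ]
t 8.6333 lin [-0.0196  0.3532  0.0045] tw [ 0.0001 -0.0038 -0.0009]
```

{"method": "move_arm", "body": {"linear": [[-0.014,0.1,0.006],[-0.014,0.19,0.006],[-0.014,0.26,0.006],[-0.014,0.31,0.006],[-0.014,0.335,0.006],[-0.014,0.345,0.006],[-0.014,0.35,0.006],[-0.014,0.35,0.006],[-0.014,0.35,0.006],[-0.014,0.35,0.006]], "twist": [[0,0,0],[0,0,0],[0,0,0],[0,0,0],[0,0,0],[0,0,0],[0,0,0],[0,0,0],[0,0,0],[0,0,0]], "hand": [-1,-1,-1,-1,-1,-1,-1,-1,-1,-1]}}

```text
time: 9.47
tool_pos: [649.4, 143.9, 18.5]
tcp_rot: [-90.0, -0.0, -12.3]
ft_force: [-0.7, -0.3, -3.1]
finger_gap: 42.4
```

{"method": "move_arm", "body": {"linear": [[0,0.004,0],[0,0.007,0],[0,0.01,0],[0,0.01,0],[0,0.01,0]], "twist": [[0,0,0],[0,0,0],[0,0,0],[0,0,0],[0,0,0]], "hand": [-1,-1,-1,-1,-1]}}

```text
time: 9.88
tool_pos: [649.2, 144.0, 15.3]
tcp_rot: [-90.0, -0.0, -12.3]
ft_force: [0.5, 0.1, -1.1]
finger_gap: 42.7
```

{"method": "move_arm", "body": {"linear": [[0,0,0],[0,0,0],[0,0,0],[0,0,0],[0,0,0],[0,0,0],[0,0,0],[0,0,0],[0,0,0],[0,0,0]], "twist": [[0,0,0],[0,0,0],[0,0,0],[0,0,0],[0,0,0],[0,0,0],[0,0,0],[0,0,0],[0,0,0],[0,0,0]], "hand": [0.1,0.2,0.3,0.5,0.8,1,1,1,1,1], "force": 20}}

```text
time: 10.72
tool_pos: [649.2, 143.9, 15.3]
tcp_rot: [-90.0, -0.0, -12.3]
ft_force: [0.2, 0.2, -0.4]
finger_gap: 85.3
```

{"method": "move_arm", "body": {"linear": [[0,-0.05,0],[0,-0.12,0],[0,-0.22,0],[0,-0.33,0],[0,-0.45,0],[0,-0.55,0],[0,-0.6,0],[0,-0.6,0],[0,-0.6,0]], "twist": [[0,0,0],[0,0,0],[0,0,0],[0,0,0],[0,0,0],[0,0,0],[0,0,0],[0,0,0],[0,0,0]], "hand": [1,1,1,1,1,1,1,1,1]}}

```text
time: 11.47
tool_pos: [650.1, 144.0, 197.9]
tcp_rot: [-89.9, -0.2, -12.3]
ft_force: [0.1, 0.3, 0.5]
finger_gap: 85.3
```

Run:
```python
from h import *
heads('wrist','w7'); heads('scene','sc7'); heads('side','sd7'); st=r.sense(); print(st['tool_pos'],st['finger_gap'])
cv2.imwrite('pics/c7.png',np.hstack([cv2.resize(cv2.imread('pics/w7.png'),(400,300)),cv2.resize(cv2.imread('pics/sc7.png'),(400,300))]))
```

```text
wrist 1226 [253.5 178.   22.1] xy68 [649.4 146.1  68. ] (array([644.6, 135.7]), 'markyaw', -163.7, 101)
wrist 883 [112.  272.5  23.1] xy68 [476.1  76.   68. ] (array([458.8,  70.9]), 'markyaw', 169.9, 32)
scene 361 [276.3 171.7  11.8] xy68 [478.5  67.3  68. ] (array([460.5,  72. ]), 'markyaw', 173.5, 24)
scene 454 [334.6 245.3  13.5] xy68 [657.3 134.5  68. ] (array([644.7, 133.1]), 'markyaw', 98.2, 29)
scene 341 [ 57.4 371.5  10.7] xy68 [ 793.5 -356.5   68. ] 
side 457 [254.9 245.5  13.2] xy68 [464.1  80.8  68. ] (array([460.2,  69. ]), 'markyaw', 172.2, 39)
side 458 [145.4 250.4  13.6] xy68 [634.1 155.8  68. ] (array([638.9, 138.1]), 'markyaw', -123.1, 44)
[648.02769782 143.70762954 193.43078706] 85.39648463905412
```

View pics/c7.png

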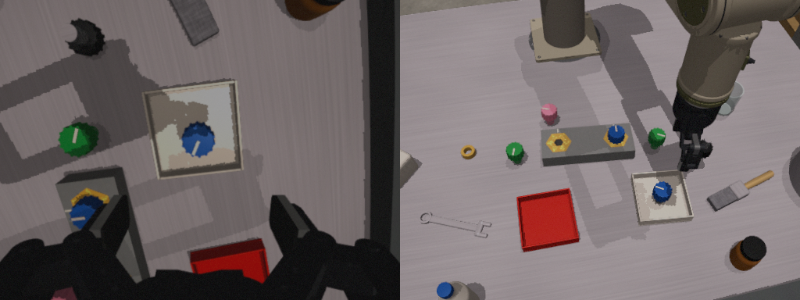

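Run:
```python
from h import *
print(r.hand_in(), r.sense()['time'])
```

```text
the job is handed in; nothing more can be done
the job is handed in; nothing more can be done
```

The free screw is out of its nut and standing upright near the middle of the white tray. I handed the job in at about 11.6 s of the 51 s allowed.

- **Test:** I gripped the screw at the bar's -y end (y ≈ -78) at 20 N and twisted it 60°. Its mark turned with the fingers, from about 175° to about 238°, so it runs freely. I then lifted it straight out and set it down in the tray.
- **Other screw:** I took the one at the +y end (y ≈ +71) to be the binding one because the first ran freely; I never gripped or tested it. It is still in its nut and its mark has not moved.
- **Last checks:** The final wrist and scene pictures show the screw in the tray with its mark at about 242°, the other screw in its nut, and the gripper open about 180 mm above the set-down height. My automatic mark-angle routine gave wrong angles for the screw in the tray (-164°, 98° and -123°). I worked out 242° from the mark and head positions instead.
- **Missed first grasp:** The fingers shut on top of the head, because the real tips sit about 25 mm behind the stated TCP. The wrist read about 27 N for a moment, and the screw's mark showed no turn. I measured the tips and gripped again lower.

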